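# Point out the rejected flange, then the rework tray, and call the helper

## Robot

A 6-joint arm with a two-finger parallel gripper is mounted at the origin on the work surface. World frame = base frame: x ahead of the robot, y to its left, z up, the work surface at z = 0. Lengths are in m, angles in rad, forces in N, time in s.
With the tool pointing down it reaches from about 0.35 to 0.975 m from the base axis. Payload 4.9 kg.
Tool frame: the origin (TCP) lies at the very end of the fingers, on their centre line; the grasp point (between the pads) lies 19 mm behind it; z points along the fingers, y is the direction in which the jaws open and shut (so a half turn about z gives the same grasp; the last joint's range is limited). The gripper opens to 85 mm and grips with 20 to 120 N. Pads are 22 mm wide; open, the fingers measure 114 mm over their backs; the gripper's body (76 mm by 85 mm) begins 54 mm behind the grasp point. The pads swing forward as they close: fully open they stand 13 mm farther back than shut.
Start: joints at [1.192, 0.053, 1.613, -0, 1.476, -0.119], TCP at [0.161, 0.604, 0.231] pointing down, gripper open.
Joint ranges: [-3.01, 3.01], [-1.01, 2.22], [0.06, 2.58], [-1.02, 4.17], [0.09, 2.62], [-3.14, 3.14]. Speed limits (rad/s): [2.57, 2.57, 3.14, 3.14, 3.14, 3.14].

## Interface

Orientations are given as a rotation vector (axis times angle).
In Python, from station import ctrl gives the robot as it stands.
- The arm moves only by the tool apply_moves, never from a script. Its argument "deltas" is a list of rows, each a list of 5 numbers: the shift along the tool's x, y, z in m, then the turn about the tool's z in rad, then the gripper's target within -1 to 1 (fully open at 1, half-way at 0, shut at -1). A call has exactly 8 rows; each row shifts and turns the pose as measured when the row begins, along the tool's axes as they then stand; what a row does not reach is not made up. A row lasts 1/8 s, in which the tool goes at most 62.5 mm and 10.7 degrees, less where a joint would pass 70% of its speed; a pose out of reach is approached as far as the arm can. A call with a gripper value outside its range is refused whole. The fingers move at their own pace and stop on an object; "grip_force" is the grip in N (left out, the last holds). Time passes only in rows, so rows that do not move let the fingers close, or fill a call up. It gives the time, the measured TCP pose, the force and the opening at its end, in the units of the state.
- ctrl.get_obs(): the state, without advancing time (a new reading comes with each control period).
- ctrl.get_image(name): name is "scene" or "top"; returns a dict with "img" (384x512x3 uint8, red, green, blue), "range_z" (384x512 float32, m along the optical axis (not along the pixel's ray), 0 where there is no reading), "mtx" (3x3 intrinsics, pixels), "k1" (the pictures are not rectified: a ray, as slopes to the right and down, at radius r is drawn at 1 + k1 r^2 times it, then the intrinsics apply), "eye" and "attitude" of the camera in the world. Camera axes: x right, y down, z forward; pixel columns grow to the right and rows downward; lengths in m; the calibration is good to about 2 mm. A picture is of the moment at which its call begins.
- ctrl.finish_job(): hands the job in, once; it reports no verdict.
Trained networks look in a picture, given as the dict that the camera call returned (one of the last four; its "shot" number tells which), for a name from the list of things; names that differ only in an ending like _2 or _b are one class to them, and where a whole thing is asked for, a point or a joint stands for the part that bears it (a point fixed in the world has none). Each returns a list of dicts, best first, with "confidence" (0 to 1); they miss things now and then, are a little off and sometimes report something else, mostly with a low value. They report only what shows in the picture. A call takes as long as a camera call. They do not tell look-alikes from the thing itself.
- ctrl.search_frame(picture, target): "extent" ([left, top, width, height] in pixels, round what is visible of it).
- ctrl.spot_point(picture, target): "uv" ([column, row] in pixels: a listed point, or the origin of a listed thing).
The state is a dict: "t": time; "q": joint angles; "dq": joint speeds; "effort": joint torques, N m; "tool_pos": TCP position; "tool_rot": TCP orientation; "contact_force": force on the tool from outside, world axes, zero at the start; "wrist_torque": the same for the moment, N m; "opening": finger opening in m.
Only numpy, scipy, OpenCV 4.12 (cv2) and the standard library are available. Lean on these libraries where they do the work, as an engineer would, in place of code of your own. Each camera call takes 0.05 s, during which the arm holds its last target.

## Task

Show the shop helper which part goes where: hold your fingertips two to four centimetres above the middle of the red cap, the mark of a rejected flange, for two seconds, then in the same way above the middle of the empty blue rework tray for two seconds, and then press the yellow call button fully down and let it come back up. Only point: do not touch or move the flanges or the tray, do not bring the fingertips close above a green cap, and leave everything else on the bench where it is.

Things in the scene. Friction and masses are not known exactly. Their poses are not given: they have to be found in the camera images.
- red_flange_cap (a point): the rejected part, the only one with a red cap: a welded steel pipe flange, 75 mm tall: round base disc 90 mm across and 12 mm thick, upright pipe 48 mm across, red plastic cap 54 mm across over the top 20 mm; loose, 0.6 to 1.1 kg. This point is the centre of the cap's flat top, 75 mm above the bench; z up
- green_flange_a_cap (a point): a good part: a welded steel pipe flange, 75 mm tall: round base disc 90 mm across and 12 mm thick, upright pipe 48 mm across, green plastic cap 54 mm across over the top 20 mm; loose, 0.6 to 1.1 kg. This point is the centre of the cap's flat top, 75 mm above the bench; z up
- green_flange_b_cap (a point): the other good part: a welded steel pipe flange, 75 mm tall: round base disc 90 mm across and 12 mm thick, upright pipe 48 mm across, green plastic cap 54 mm across over the top 20 mm; loose, 0.6 to 1.1 kg. This point is the centre of the cap's flat top, 75 mm above the bench; z up
- tray_mouth (a point): the empty rework tray: blue open-topped steel tray, 130 (its x) x 110 (its y) mm, 35 mm tall, 4 mm walls, loose, about 0.9 kg. This point is the centre of its open top, level with the rim, 35 mm above the bench; z up
- call_top (a point): the call button: round yellow push button, 40 mm across, facing up, on a grey box 90 x 90 x 50 mm fixed to the bench. This point is the centre of the button's top, z up; it goes down with the button
- call (a joint): how far the call button is pressed: 0 up, 0.008 m fully down; it springs back, and takes about 5 N to push fully down
- hammer: bystander: hammer with a wooden handle lying flat, 260 mm long, 26 mm thick; origin under the middle of its length, x along the handle towards the head
- wrench: bystander: steel wrench lying flat, about 180 mm long; origin under the middle of its length, x along it
- can: bystander: upright spray can, 66 mm across, 170 mm tall; origin at the centre of its underside
- wire_spool: bystander: black reel of copper wire lying flat, 100 mm across, 55 mm tall; origin at the centre of its underside
- square: bystander: yellow L-shaped welding square lying flat, 15 mm thick, 100 mm legs; origin under the middle of one leg
- clamp: bystander: black C-clamp lying flat, 18 mm thick, about 110 x 75 mm; origin under the middle of its back
Things that resemble listed ones, but are neither listed nor needed, are in the scene too. Leave any turquoise look-alike of the part that bears green_flange_a_cap alone.

How it is judged:
By the outcome, as a careful person would: the job done as asked, in the order asked, and still so for the second after the job is handed in, with the robot touching nothing.
It also fails if it takes over 54 s, if anything falls off the work surface, if the arm or the gripper's body presses on something with over 40 N, if the wrist force passes 120 N, or if a joint passes its speed limit or range.

## Working session

There is one attempt and no reset: what is moved stays moved. The work goes in short steps, Python scripts to look and compute and a tool call to move; the robot and the scene stay as the last step left them, time stands still between calls to the robot, and variables do not carry over. Pictures are saved under pics/ and viewed, and the job is handed in when it is done.

Besides the shell and the picture viewer there is one more tool, called after "Request:" in YAML: its name, and indented under it one key for each argument. apply_moves: Moves the arm, as the interface text tells. Its arguments: {"type":"object","properties":{"deltas":{"type":"array"},"grip_force":{"type":"number"}},"required":["deltas"]}

```bash
mkdir -p pics; ls
cat > h.py <<'E'
import numpy as np, cv2
from station import ctrl
from scipy.spatial.transform import Rotation as R
def rot(a):
    a=np.array(a,float)
    return a if a.shape==(3,3) else (R.from_rotvec(a).as_matrix() if a.size==3 else R.from_quat(a).as_matrix())
def world(p,u,v,z=None,plane=None):
    K=np.array(p["mtx"]);k=p["k1"]
    n=cv2.undistortPoints(np.array([[[u,v]]],float),K,np.array([k,0,0,0,0.]))[0,0]
    d=np.array([n[0],n[1],1.]);A=rot(p["attitude"]);e=np.array(p["eye"])
    if plane is not None:
        w=A@d; return e+w*(plane-e[2])/w[2]
    if z is None: z=p["range_z"][int(round(v)),int(round(u))]
    return e+A@(d*z)
E
python3 - <<'E'
from h import *
o=ctrl.get_obs();print(o)
for n in("top","scene"):
    p=ctrl.get_image(n);print(n,p["eye"],p["attitude"],p["k1"],p["mtx"])
    cv2.imwrite(f"pics/{n}0.png",p["img"][:,:,::-1])
    for t in("red_flange_cap","green_flange_a_cap","tray_mouth","call_top"):
        for d in ctrl.spot_point(p,t)[:6]:
            u,v=d["uv"];print(t,round(d["confidence"],2),np.round(d["uv"],1),world(p,u,v).round(3),p["img"][int(v),int(u)])
E
```

```text
pics
{'t': 0.0, 'q': array([ 1.19200525e+00,  5.33909285e-02,  1.61429315e+00, -7.01037984e-06,
        1.47601581e+00, -1.19011634e-01]), 'dq': array([ 4.30359839e-05,  4.17179853e-04, -5.37839952e-04, -7.44697223e-05,
        6.45844110e-04,  4.30183866e-04]), 'effort': array([ 1.78074210e-03, -3.93674862e+01, -3.70183432e+01,  1.80771185e-04,
        7.08942898e-03,  1.32829027e-05]), 'tool_pos': array([0.16031692, 0.60343966, 0.23004242]), 'tool_rot': array([-0.40684653, -3.11461895,  0.0032102 ]), 'contact_force': array([-0.44010792,  0.43779273, -0.04982417]), 'wrist_torque': array([ 0.01669066,  0.03053702, -0.01448037]), 'opening': 0.08536567615664081}
top [ 0.28180283 -0.05855241  1.3071406 ] [-2.12236655  2.10503843 -0.1788024 ] 0.03053470875730175 [[430.03619678   0.         254.50126531]
 [  0.         430.03619678 192.89308682]
 [  0.           0.           1.        ]]
red_flange_cap 0.81 [240.7 176. ] [0.567 0.008 0.075] [224  58  57]
green_flange_a_cap 0.97 [296.6 199. ] [ 0.282 -0.059  1.307] [ 70 183  96]
green_flange_a_cap 0.88 [412.5 259.5] [ 0.329 -0.477  0.077] 
[... 388 characters left out ...]
3943903 [[473.58465131   0.         252.90673427]
 [  0.         473.58465131 191.34847147]
 [  0.           0.           1.        ]]
red_flange_cap 0.86 [287.1 192. ] [0.576 0.019 0.077] [176  36  30]
green_flange_a_cap 0.91 [ 74.1 241.9] [ 0.332 -0.478  0.076] [ 48 144  71]
green_flange_a_cap 0.84 [169.8 197.5] [ 0.353 -0.206  0.077] [ 57 146  78]
green_flange_a_cap 0.79 [220.9 212.6] [ 0.51  -0.17   0.078] [ 55 147  77]
green_flange_a_cap 0.76 [161.  304.9] [ 0.647 -0.478  0.076] [ 49 144  72]
green_flange_a_cap 0.32 [386.  184.5] [ 0.707  0.354 -0.   ] [63 62 56]
tray_mouth 0.58 [295.7 171.8] [0.446 0.237 0.002] [25 40 61]
call_top 0.63 [172.9 247.2] [ 0.52  -0.339  0.072] [191 169  39]
```

Run:
```python
import cv2
for n in("top0","scene0"):
    i=cv2.imread(f"pics/{n}.png");cv2.imwrite(f"pics/{n}b.png",cv2.resize(i,(800,600),interpolation=cv2.INTER_CUBIC))
```

```text
(no output)
```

View pics/top0b.png

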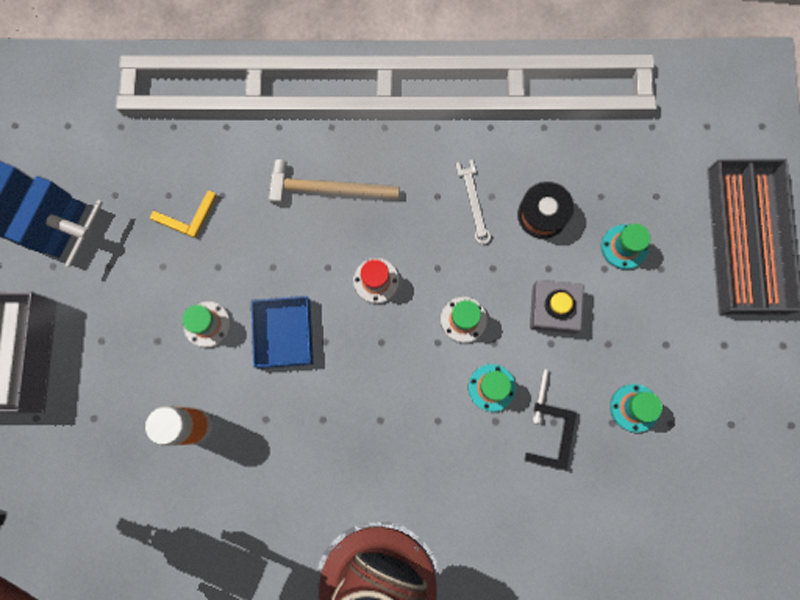

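View pics/scene0b.png

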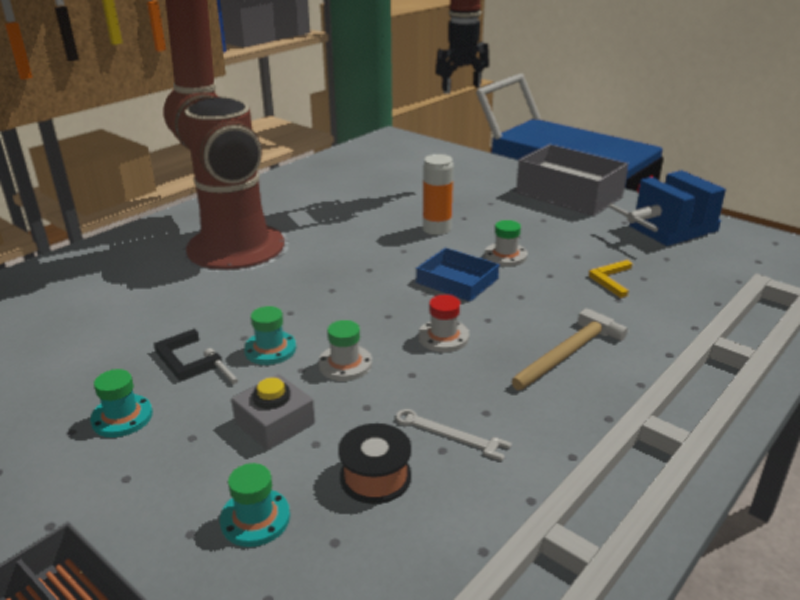

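The top view shows the red cap at about (240,176), the empty blue tray at (181,213), the yellow button at (359,194), a green flange on each side, and three turquoise look-alikes. Next I'll refine these positions by segmenting colour and depth.

```bash
cat > m.py <<'E'
from h import *
def cloud(p):
    h,w=p["range_z"].shape
    uu,vv=np.meshgrid(np.arange(w),np.arange(h))
    n=cv2.undistortPoints(np.stack([uu,vv],-1).reshape(-1,1,2).astype(float),np.array(p["mtx"]),np.array([p["k1"],0,0,0,0.])).reshape(h,w,2)
    z=p["range_z"];P=np.dstack([n*z[...,None],z])@rot(p["attitude"]).T+np.array(p["eye"])
    P[z==0]=np.nan
    return P
def blobs(p,lo,hi,minA=40):
    hsv=cv2.cvtColor(p["img"],cv2.COLOR_RGB2HSV)
    m=cv2.inRange(hsv,lo,hi);n,l,s,c=cv2.connectedComponentsWithStats(m)
    return [(l==i,s[i],c[i]) for i in range(1,n) if s[i][4]>=minA]
E
python3 - <<'E'
from m import *
for n in("top","scene"):
    p=ctrl.get_image(n);P=cloud(p);print(n)
    for nm,lo,hi in(("red",(0,150,120),(6,255,255)),("green",(55,100,90),(78,255,255)),("yel",(22,120,150),(32,255,255)),("blue",(102,100,40),(118,255,255))):
        for m,s,c in blobs(p,lo,hi):
            q=P[m];q=q[np.isfinite(q[:,2])]
            if len(q)<20: print(nm,s,c,"few depth");
            else:
                zt=np.percentile(q[:,2],90);t=q[abs(q[:,2]-zt)<.006]
                print(nm,s,c.round(1),"ztop",zt.round(4),"mean",t.mean(0).round(4),"mid",((np.percentile(t,1,0)+np.percentile(t,99,0))/2).round(4),"ext",np.ptp(t,axis=0).round(3))
            if nm in("red","green"): print("   ray@.075 centroid",world(p,*c,plane=.075).round(4))
E
```

```text
top
red [231 167  18  17 245] [239.2 174.8] ztop 0.0786 mean [0.5713 0.0123 0.0763] mid [0.5711 0.0117 0.0771] ext [0.048 0.05  0.011]
   ray@.075 centroid [0.5706 0.0125 0.075 ]
green [396 143  20  18 283] [405.8 151.8] ztop 0.0785 mean [ 0.6431 -0.4788  0.0761] mid [ 0.6427 -0.4787  0.0769] ext [0.051 0.05  0.01 ]
   ray@.075 centroid [ 0.6424 -0.4765  0.075 ]
green [289 192  19  19 261] [297.9 201.1] ztop 0.079 mean [ 0.4943 -0.1588  0.0766] mid [ 0.4935 -0.1606  0.0769] ext [0.051 0.052 0.009]
   ray@.075 centroid [ 0.4932 -0.1591  0.075 ]
green [117 195  18  18 250] [125.6 203.8] ztop 0.0791 mean [0.4818 0.3419 0.0764] mid [0.4813 0.3415 0.0776] ext [0.05  0.051 0.01 ]
   ray@.075 centroid [0.4817 0.342  0.075 ]
green [308 237  19  19 288] [317.  246.5] ztop 0.0787 mean [ 0.3638 -0.212   0.0762] mid [ 0.3635 -0.2118  0.0767] ext [0.051 0.051 0.009]
   ray@.075 centroid [ 0.3629 -0.2121  0.075 ]
green [403 251  21  19 318] [412.9 260.1] ztop 0.0787 mean [ 0.3276 -0.4803  0.0762] mid [ 0.3281 -0.4808  0.0772] ext [0.05  0.052 0.009]
   ray@.075 centroid [ 0.3279 -0.4786  0.075 ]
y
[... 1894 characters left out ...]
4 0.007]
yel [165 242  17  10 137] [173.  246.5] ztop 0.076 mean [ 0.5196 -0.3389  0.0742] mid [ 0.5189 -0.338   0.0741] ext [0.04  0.039 0.008]
blue [139   0   5  33  60] [141.4  15.2] ztop 0.3271 mean [-0.8595  0.6632  0.3281] mid [-0.8591  0.663   0.3277] ext [0.012 0.004 0.005]
blue [ 315   77  108   38 1672] [367.8  91.9] ztop -0.0575 mean [ 0.1553  1.2521 -0.0599] mid [ 0.156   1.2425 -0.0588] ext [0.475 0.269 0.011]
blue [ 403  109   61   48 1861] [435.5 132.2] ztop 0.1094 mean [0.7054 0.693  0.1087] mid [0.7014 0.693  0.1083] ext [0.159 0.162 0.01 ]
blue [ 267  159   52   33 1147] [292.5 174.8] ztop 0.0332 mean [0.4696 0.1892 0.0322] mid [0.4673 0.1903 0.0323] ext [0.139 0.123 0.012]
```

```bash
cat > g.py <<'E'
import sys
from m import *
o=ctrl.get_obs();T=R.from_rotvec(o["tool_rot"]).as_matrix()
t=np.array([float(x) for x in sys.argv[1:4]])
print("pos",np.round(o["tool_pos"],4),"t",o["t"],"F",np.round(o["contact_force"],1),"open",round(o["opening"],4))
print("tool delta",np.round(T.T@(t-o["tool_pos"]),4)); print(T.round(3))
E
python3 g.py 0.572 0.011 0.27
python3 - <<'E'
from m import *
p=ctrl.get_image("top")
for d in ctrl.spot_point(p,"can")[:2]: print(d, world(p,*d["uv"],plane=0.0).round(3))
P=cloud(p); m=(P[...,2]>.15)&(P[...,2]<.2)&(P[...,1]>.2)&(P[...,0]>.1); print(np.nanmean(P[m],0),np.ptp(P[m],axis=0))
E
```

```text
pos [0.1605 0.604  0.2313] t 0.6 F [-0.8  0.3 -0.4] open 0.0857
tool delta [-0.55   -0.4674 -0.0387]
[[-0.966  0.257  0.   ]
 [ 0.257  0.966  0.   ]
 [-0.     0.    -1.   ]]
{'uv': [127.3, 268.8], 'confidence': 0.56} [0.297 0.348 0.   ]
[0.28556919 0.35097916 0.16797137] [0.06230111 0.06282412 0.02597948]
```

Request:
apply_moves:
  deltas:
    - [0, 0, -0.03, 0, -1]
    - [0, 0, -0.02, 0, -1]
    - [-0.04, -0.034, 0, 0, -1]
    - [-0.04, -0.034, 0, 0, -1]
    - [-0.04, -0.034, 0, 0, -1]
    - [-0.04, -0.034, 0, 0, -1]
    - [-0.04, -0.034, 0, 0, -1]
    - [-0.04, -0.034, 0, 0, -1]

```text
t: 1.7
tool_pos: [0.3439, 0.3407, 0.2852]
tool_rot: [0.395, 3.113, 0.004]
contact_force: [0.7, -0.3, -0.1]
opening: 0.0001
```

```bash
python3 g.py 0.572 0.011 0.2
```

```text
pos [0.3439 0.3407 0.2852] t 1.7 F [ 0.7 -0.3 -0.1] open 0.0001
tool delta [-0.303  -0.2625  0.0853]
[[-0.968  0.25   0.004]
 [ 0.25   0.968  0.002]
 [-0.003  0.003 -1.   ]]
```

Request:
apply_moves:
  deltas:
    - [-0.04, -0.035, 0, 0, -1]
    - [-0.04, -0.035, 0, 0, -1]
    - [-0.04, -0.035, 0, 0, -1]
    - [-0.04, -0.035, 0.01, 0, -1]
    - [-0.04, -0.035, 0.02, 0, -1]
    - [-0.04, -0.035, 0.02, 0, -1]
    - [-0.03, -0.026, 0.02, 0, -1]
    - [0, 0, 0, 0, -1]

```text
t: 2.7
tool_pos: [0.5545, 0.0315, 0.2185]
tool_rot: [0.402, 3.104, 0.01]
contact_force: [-0.9, 0.8, -0.3]
opening: 0.0001
```

```bash
python3 g.py 0.572 0.011 0.105
```

```text
pos [0.5545 0.0315 0.2185] t 2.7 F [-0.9  0.8 -0.3] open 0.0001
tool delta [-0.0209 -0.0163  0.1136]
[[-0.967  0.255  0.012]
 [ 0.255  0.967  0.005]
 [-0.011  0.008 -1.   ]]
```

Request:
apply_moves:
  deltas:
    - [-0.012, -0.009, 0.015, 0, -1]
    - [-0.008, -0.007, 0.02, 0, -1]
    - [0, 0, 0.02, 0, -1]
    - [0, 0, 0.02, 0, -1]
    - [0, 0, 0.015, 0, -1]
    - [0, 0, 0.01, 0, -1]
    - [0, 0, 0.008, 0, -1]
    - [0, 0, 0, 0, -1]

```text
t: 3.7
tool_pos: [0.5708, 0.014, 0.1036]
tool_rot: [0.395, 3.105, 0.012]
contact_force: [0.0, -0.2, 0.7]
opening: 0.0001
```

```bash
python3 g.py 0.572 0.011 0.105
```

```text
pos [0.5708 0.014  0.1036] t 3.7 F [ 0.  -0.2  0.7] open 0.0001
tool delta [-0.0019 -0.0026 -0.0014]
[[-0.968  0.25   0.012]
 [ 0.25   0.968  0.006]
 [-0.01   0.009 -1.   ]]
```

Request:
apply_moves:
  deltas:
    - [-0.002, -0.002, -0.002, 0, -1]
    - [0, 0, 0, 0, -1]
    - [0, 0, 0, 0, -1]
    - [0, 0, 0, 0, -1]
    - [0, 0, 0, 0, -1]
    - [0, 0, 0, 0, -1]
    - [0, 0, 0, 0, -1]
    - [0, 0, 0, 0, -1]

```text
t: 4.7
tool_pos: [0.574, 0.0111, 0.1084]
tool_rot: [0.395, 3.101, 0.012]
contact_force: [-0.4, -0.7, -0.3]
opening: 0.0001
```

```bash
python3 g.py 0.572 0.011 0.105
python3 - <<'E'
from m import *
for n in("top","scene"):
    p=ctrl.get_image(n);cv2.imwrite(f"pics/{n}1.png",cv2.resize(p["img"][100:300,120:370,::-1],(750,600),interpolation=cv2.INTER_CUBIC))
E
```

```text
pos [0.574  0.0111 0.1084] t 4.7 F [-0.4 -0.7 -0.3] open 0.0001
tool delta [ 0.002  -0.0006  0.0033]
[[-0.968  0.25   0.017]
 [ 0.25   0.968  0.006]
 [-0.015  0.01  -1.   ]]
```

View pics/scene1.png

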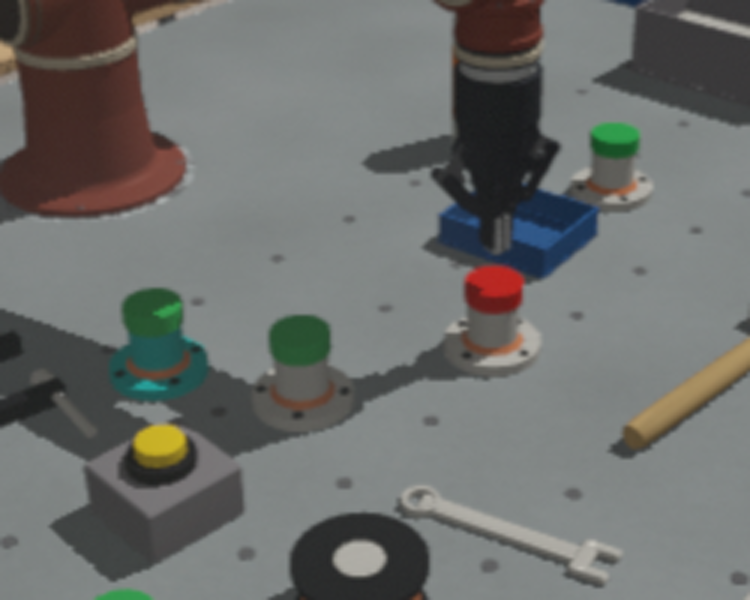

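The shut fingertips are at crop (495,250), a few centimetres above the middle of the red cap (495,285), and touch nothing. There's a slight upward drift, so I'll trim it while holding.

Request:
apply_moves:
  deltas:
    - [0.001, 0, 0.002, 0, -1]
    - [0, 0, 0.001, 0, -1]
    - [0, 0, 0, 0, -1]
    - [0, 0, 0, 0, -1]
    - [0, 0, 0, 0, -1]
    - [0, 0, 0, 0, -1]
    - [0, 0, 0, 0, -1]
    - [0, 0, 0, 0, -1]

```text
t: 5.8
tool_pos: [0.573, 0.0114, 0.1051]
tool_rot: [0.395, 3.101, 0.012]
contact_force: [0.4, -0.5, -0.2]
opening: 0.0005
```

Request:
apply_moves:
  deltas:
    - [0, 0, 0.001, 0, -1]
    - [0, 0, 0, 0, -1]
    - [0, 0, 0, 0, -1]
    - [0, 0, 0, 0, -1]
    - [0, 0, 0, 0, -1]
    - [0, 0, 0, 0, -1]
    - [0, 0, 0, 0, -1]
    - [0, 0, 0, 0, -1]

```text
t: 6.8
tool_pos: [0.573, 0.0114, 0.1041]
tool_rot: [0.394, 3.101, 0.012]
contact_force: [0.2, 0.1, -0.0]
opening: 0.0001
```

```bash
python3 g.py 0.572 0.011 0.105; python3 g.py 0.466 0.191 0.18
```

```text
pos [0.573  0.0114 0.1041] t 6.8 F [ 0.2  0.1 -0. ] open 0.0001
tool delta [ 0.0009 -0.0006 -0.001 ]
[[-0.968  0.25   0.017]
 [ 0.25   0.968  0.006]
 [-0.015  0.01  -1.   ]]
pos [0.573  0.0114 0.1041] t 6.8 F [ 0.2  0.1 -0. ] open 0.0001
tool delta [ 0.1475  0.1478 -0.0767]
[[-0.968  0.25   0.017]
 [ 0.25   0.968  0.006]
 [-0.015  0.01  -1.   ]]
```

Request:
apply_moves:
  deltas:
    - [0, 0, -0.03, 0, -1]
    - [0, 0, -0.03, 0, -1]
    - [0.02, 0.02, -0.02, 0, -1]
    - [0.033, 0.033, 0, 0, -1]
    - [0.033, 0.033, 0, 0, -1]
    - [0.033, 0.033, 0, 0, -1]
    - [0.025, 0.025, 0, 0, -1]
    - [0, 0, 0, 0, -1]

```text
t: 7.8
tool_pos: [0.466, 0.191, 0.1869]
tool_rot: [0.398, 3.099, 0.015]
contact_force: [0.6, -0.8, -0.1]
opening: 0.0003
```

```bash
python3 g.py 0.466 0.191 0.065
```

```text
pos [0.466  0.191  0.1869] t 7.8 F [ 0.6 -0.8 -0.1] open 0.0003
tool delta [ 0.002  -0.0014  0.1219]
[[-0.967  0.252  0.019]
 [ 0.253  0.968  0.007]
 [-0.016  0.012 -1.   ]]
```

Request:
apply_moves:
  deltas:
    - [0.001, -0.001, 0.015, 0, -1]
    - [0.001, 0, 0.02, 0, -1]
    - [0, 0, 0.02, 0, -1]
    - [0, 0, 0.02, 0, -1]
    - [0, 0, 0.02, 0, -1]
    - [0, 0, 0.014, 0, -1]
    - [0, 0, 0.008, 0, -1]
    - [0, 0, 0, 0, -1]

```text
t: 8.8
tool_pos: [0.4671, 0.184, 0.06]
tool_rot: [0.413, 3.101, 0.009]
contact_force: [-1.1, 0.0, 0.2]
opening: 0.0003
```

```bash
python3 g.py 0.466 0.191 0.065
```

```text
pos [0.4671 0.184  0.06  ] t 8.8 F [-1.1  0.   0.2] open 0.0003
tool delta [ 0.0029  0.0065 -0.005 ]
[[-0.965  0.262  0.014]
 [ 0.262  0.965  0.004]
 [-0.013  0.007 -1.   ]]
```

Request:
apply_moves:
  deltas:
    - [0.002, 0.004, -0.003, 0, -1]
    - [0.001, 0.002, -0.001, 0, -1]
    - [0, 0, 0, 0, -1]
    - [0, 0, 0, 0, -1]
    - [0, 0, 0, 0, -1]
    - [0, 0, 0, 0, -1]
    - [0, 0, 0, 0, -1]
    - [0, 0, 0, 0, -1]

```text
t: 9.8
tool_pos: [0.4676, 0.1917, 0.0671]
tool_rot: [0.412, 3.096, 0.012]
contact_force: [0.2, -0.3, 0.1]
opening: -0.0003
```

```bash
python3 g.py 0.466 0.191 0.065
python3 - <<'E'
from m import *
p=ctrl.get_image("scene");cv2.imwrite(f"pics/scene2.png",cv2.resize(p["img"][60:260,180:430,::-1],(750,600),interpolation=cv2.INTER_CUBIC))
E
```

```text
pos [0.4676 0.1917 0.0671] t 9.8 F [ 0.2 -0.3  0.1] open -0.0003
tool delta [ 0.0014 -0.0012  0.0021]
[[-0.965  0.261  0.019]
 [ 0.261  0.965  0.005]
 [-0.017  0.01  -1.   ]]
```

View pics/scene2.png

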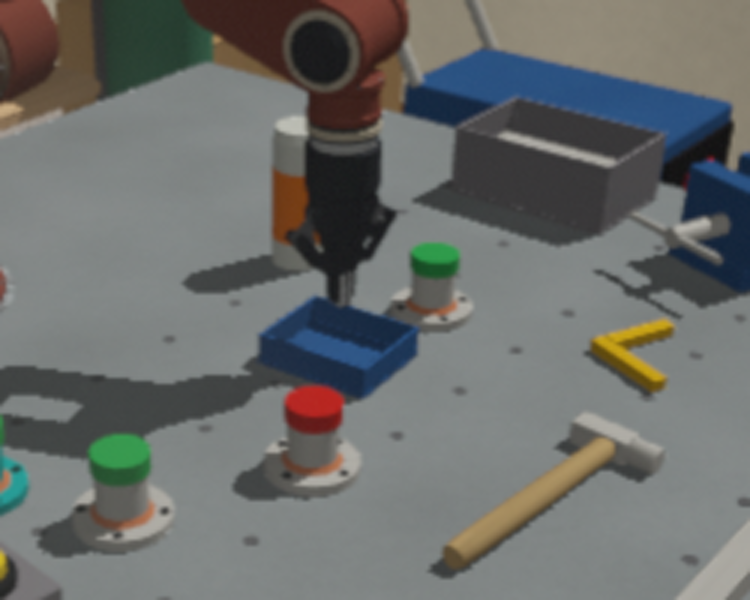

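The fingertips at crop (341,303) hover above the middle of the tray mouth, about (340,338), clear of the rim. I'll keep holding.

Request:
apply_moves:
  deltas:
    - [0.001, 0, 0.002, 0, -1]
    - [0, 0, 0, 0, -1]
    - [0, 0, 0, 0, -1]
    - [0, 0, 0, 0, -1]
    - [0, 0, 0, 0, -1]
    - [0, 0, 0, 0, -1]
    - [0, 0, 0, 0, -1]
    - [0, 0, 0, 0, -1]

```text
t: 10.85
tool_pos: [0.4666, 0.192, 0.0649]
tool_rot: [0.412, 3.096, 0.012]
contact_force: [1.1, -0.1, -0.8]
opening: -0.0001
```

Request:
apply_moves:
  deltas:
    - [0, 0, 0, 0, -1]
    - [0, 0, 0, 0, -1]
    - [0, 0, 0, 0, -1]
    - [0, 0, 0, 0, -1]
    - [0, 0, 0, 0, -1]
    - [0, 0, 0, 0, -1]
    - [0, 0, 0, 0, -1]
    - [0, 0, 0, 0, -1]

```text
t: 11.85
tool_pos: [0.4666, 0.192, 0.0649]
tool_rot: [0.412, 3.096, 0.012]
contact_force: [-0.7, 0.0, -0.3]
opening: 0.0001
```

```bash
python3 g.py 0.466 0.191 0.065; python3 g.py 0.519 -0.337 0.25
```

```text
pos [0.4666 0.192  0.0649] t 11.85 F [-0.7  0.  -0.3] open 0.0001
tool delta [ 0.0003 -0.0011 -0.0001]
[[-0.965  0.261  0.019]
 [ 0.261  0.965  0.005]
 [-0.017  0.01  -1.   ]]
pos [0.4666 0.192  0.0649] t 11.85 F [-0.7  0.  -0.3] open 0.0001
tool delta [-0.1921 -0.4951 -0.1867]
[[-0.965  0.261  0.019]
 [ 0.261  0.965  0.005]
 [-0.017  0.01  -1.   ]]
```

Request:
apply_moves:
  deltas:
    - [0, 0, -0.03, 0, -1]
    - [0, 0, -0.05, 0, -1]
    - [0, 0, -0.05, 0, -1]
    - [-0.02, -0.02, -0.05, 0, -1]
    - [-0.03, -0.041, -0.02, 0, -1]
    - [-0.03, -0.041, 0, 0, -1]
    - [-0.03, -0.041, 0, 0, -1]
    - [-0.03, -0.041, 0, 0, -1]

```text
t: 12.85
tool_pos: [0.5516, -0.0267, 0.2731]
tool_rot: [0.4, 3.095, 0.009]
contact_force: [0.8, 0.3, -0.5]
opening: -0.0001
```

```bash
python3 g.py 0.6 -0.16 0.25; python3 g.py 0.519 -0.337 0.25
```

```text
pos [ 0.5516 -0.0267  0.2731] t 12.85 F [ 0.8  0.3 -0.5] open -0.0001
tool delta [-0.0802 -0.1168  0.0237]
[[-0.967  0.254  0.022]
 [ 0.254  0.967  0.003]
 [-0.02   0.009 -1.   ]]
pos [ 0.5516 -0.0267  0.2731] t 12.85 F [ 0.8  0.3 -0.5] open -0.0001
tool delta [-0.0469 -0.3086  0.0214]
[[-0.967  0.254  0.022]
 [ 0.254  0.967  0.003]
 [-0.02   0.009 -1.   ]]
```

Request:
apply_moves:
  deltas:
    - [-0.03, -0.04, 0, 0, -1]
    - [-0.03, -0.04, 0, 0, -1]
    - [-0.02, -0.04, 0, 0, -1]
    - [0.005, -0.045, 0, 0, -1]
    - [0.01, -0.05, 0, 0, -1]
    - [0.01, -0.05, 0.01, 0, -1]
    - [0.01, -0.04, 0.02, 0, -1]
    - [0, 0, 0.02, 0, -1]

```text
t: 13.85
tool_pos: [0.5183, -0.3474, 0.2212]
tool_rot: [0.406, 3.09, 0.006]
contact_force: [0.1, 0.6, -0.7]
opening: 0.0
```

```bash
python3 g.py 0.519 -0.337 0.10
```

```text
pos [ 0.5183 -0.3474  0.2212] t 13.85 F [ 0.1  0.6 -0.7] open 0.0
tool delta [0.005  0.0094 0.1211]
[[-0.966  0.258  0.025]
 [ 0.258  0.966  0.001]
 [-0.024  0.007 -1.   ]]
```

Request:
apply_moves:
  deltas:
    - [0.002, 0.005, 0.015, 0, -1]
    - [0.002, 0.004, 0.02, 0, -1]
    - [0, 0, 0.02, 0, -1]
    - [0, 0, 0.02, 0, -1]
    - [0, 0, 0.015, 0, -1]
    - [0, 0, 0.01, 0, -1]
    - [0, 0, 0, 0, -1]
    - [0, 0, 0, 0, -1]

```text
t: 14.85
tool_pos: [0.5206, -0.3325, 0.1125]
tool_rot: [0.399, 3.093, 0.011]
contact_force: [-0.0, -0.2, 0.4]
opening: -0.0002
```

```bash
python3 g.py 0.519 -0.337 0.085
```

```text
pos [ 0.5206 -0.3325  0.1125] t 14.85 F [-0.  -0.2  0.4] open -0.0002
tool delta [ 0.001  -0.005   0.0275]
[[-0.967  0.253  0.024]
 [ 0.254  0.967  0.004]
 [-0.022  0.01  -1.   ]]
```

Request:
apply_moves:
  deltas:
    - [0.001, -0.004, 0.004, 0, -1]
    - [0, -0.001, 0.006, 0, -1]
    - [0, 0, 0.006, 0, -1]
    - [0, 0, 0.006, 0, -1]
    - [0, 0, 0.005, 0, -1]
    - [0, 0, 0, 0, -1]
    - [0, 0, 0, 0, -1]
    - [0, 0, 0, 0, -1]

```text
t: 15.85
tool_pos: [0.5197, -0.3383, 0.0853]
tool_rot: [0.399, 3.091, 0.008]
contact_force: [0.3, -0.3, -0.1]
opening: 0.0
```

```bash
python3 g.py 0.519 -0.337 0.074;  python3 - <<'E'
from m import *
p=ctrl.get_image("scene");cv2.imwrite(f"pics/scene3.png",cv2.resize(p["img"][150:300,80:280,::-1],(800,600),interpolation=cv2.INTER_CUBIC))
E
```

```text
pos [ 0.5197 -0.3383  0.0853] t 15.85 F [ 0.3 -0.3 -0.1] open 0.0
tool delta [0.0013 0.001  0.0113]
[[-0.967  0.254  0.026]
 [ 0.254  0.967  0.002]
 [-0.024  0.008 -1.   ]]
```

View pics/scene3.png

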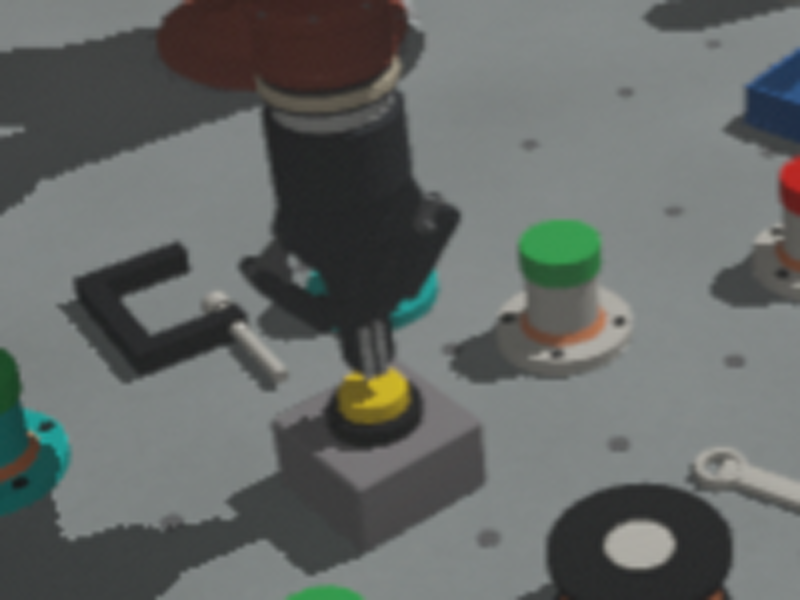

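The fingertip at crop (372,372) is centred just above the yellow button (375,390). Pressing gently.

Request:
apply_moves:
  deltas:
    - [0.001, 0.001, 0.004, 0, -1]
    - [0, 0, 0.003, 0, -1]
    - [0, 0, 0.003, 0, -1]
    - [0, 0, 0.003, 0, -1]
    - [0, 0, 0.003, 0, -1]
    - [0, 0, 0.002, 0, -1]
    - [0, 0, 0.002, 0, -1]
    - [0, 0, 0.002, 0, -1]

```text
t: 16.9
tool_pos: [0.5196, -0.3373, 0.0659]
tool_rot: [0.398, 3.092, 0.008]
contact_force: [-7.3, 5.0, 17.6]
opening: -0.0001
```

```bash
python3 g.py 0.519 -0.337 0.066
```

```text
pos [ 0.5196 -0.3373  0.0659] t 16.9 F [-7.3  5.  17.6] open -0.0001
tool delta [ 0.0007  0.0001 -0.0001]
[[-0.967  0.253  0.025]
 [ 0.254  0.967  0.002]
 [-0.023  0.008 -1.   ]]
```

Request:
apply_moves:
  deltas:
    - [0, 0, 0.002, 0, -1]
    - [0, 0, 0.002, 0, -1]
    - [0, 0, 0.002, 0, -1]
    - [0, 0, 0.002, 0, -1]
    - [0, 0, 0.002, 0, -1]
    - [0, 0, 0.001, 0, -1]
    - [0, 0, 0.001, 0, -1]
    - [0, 0, 0.001, 0, -1]

```text
t: 17.9
tool_pos: [0.5196, -0.3372, 0.0661]
tool_rot: [0.397, 3.098, 0.011]
contact_force: [-3.6, 3.1, 8.3]
opening: 0.0
```

```bash
python3 g.py 0.519 -0.337 0.066;python3 - <<'E'
from m import *
p=ctrl.get_image("scene");P=cloud(p)
for m,s,c in blobs(p,(22,120,120),(32,255,255),20):
    q=P[m];print(c,np.nanpercentile(q,85,axis=0).round(4))
E
```

```text
pos [ 0.5196 -0.3372  0.0661] t 17.9 F [-3.6  3.1  8.3] open 0.0
tool delta [0.0006 0.0001 0.    ]
[[-0.968  0.252  0.019]
 [ 0.252  0.968  0.005]
 [-0.017  0.009 -1.   ]]
[72.48717949 14.12820513] [-0.6856  0.2047  0.4001]
[390.95360825 175.20103093] [0.7299 0.44   0.0168]
[176.27118644 251.13559322] [ 0.536  -0.3263  0.0673]
```

The button is on its stop: it hasn't moved under more than 5 N, and its top is at about 0.067 m, 8 mm lower than before. Releasing.

Request:
apply_moves:
  deltas:
    - [0, 0, -0.006, 0, -1]
    - [0, 0, -0.01, 0, -1]
    - [0, 0, -0.02, 0, -1]
    - [0, 0, -0.03, 0, -1]
    - [0, 0, -0.03, 0, -1]
    - [0, 0, -0.03, 0, -1]
    - [0, 0, -0.02, 0, -1]
    - [0, 0, 0, 0, -1]

```text
t: 18.95
tool_pos: [0.5174, -0.3385, 0.2216]
tool_rot: [0.397, 3.093, 0.007]
contact_force: [0.6, 0.3, 0.5]
opening: 0.0003
```

```bash
python3 g.py 0.519 -0.337 0.2;python3 - <<'E'
from m import *
for n in("scene","top"):
    p=ctrl.get_image(n);P=cloud(p);print(n)
    cv2.imwrite(f"pics/{n}4.png",cv2.resize(p["img"][:,:,::-1],(800,600)))
    for nm,lo,hi in(("red",(0,150,120),(6,255,255)),("green",(55,100,60),(78,255,255)),("yel",(22,120,120),(32,255,255)),("blue",(102,100,40),(118,255,255))):
        for m,s,c in blobs(p,lo,hi):
            q=P[m];q=q[np.isfinite(q[:,2])]
            if len(q)<20: continue
            zt=np.percentile(q[:,2],90);t=q[abs(q[:,2]-zt)<.006]
            print(nm,c.round(1),zt.round(4),((np.percentile(t,1,0)+np.percentile(t,99,0))/2).round(4))
E
```

```text
pos [ 0.5174 -0.3385  0.2216] t 18.95 F [0.6 0.3 0.5] open 0.0003
tool delta [-0.0007  0.0017  0.0217]
[[-0.967  0.252  0.023]
 [ 0.252  0.968  0.001]
 [-0.022  0.007 -1.   ]]
scene
red [284.5 193.8] 0.0772 [0.5732 0.0097 0.0756]
green [243.4  39.2] 0.2991 [-0.4583  1.0031  0.2996]
green [324.5 146.2] 0.0765 [0.484  0.3384 0.0745]
green [170.6 203.7] 0.0765 [ 0.3652 -0.2154  0.0745]
green [219.7 212.7] 0.077 [ 0.4965 -0.1635  0.0749]
green [ 72.5 245.9] 0.077 [ 0.3311 -0.4838  0.0752]
green [159.8 309.2] 0.0771 [ 0.6456 -0.482   0.075 ]
yel [72.6 15.1] 0.3974 [-0.6929  0.197   0.3965]
yel [390.8 175.1] 0.0171 [0.7098 0.4034 0.0152]
yel [173.3 247.1] 0.0761 [ 0.5195 -0.3396  0.0739]
blue [367.8  91.9] -0.0572 [ 0.1561  1.2409 -0.0587]
blue [435.5 132.2] 0.1093 [0.7013 0.6936 0.1082]
blue [292.5 174.8] 0.0332 [0.4673 0.1896 0.0327]
top
red [239.3 175. ] 0.0787 [0.5712 0.013  0.0768]
green [297.9 201.1] 0.0791 [ 0.4933 -0.1584  0.0778]
green [125.7 203.9] 0.0787 [0.4814 0.3419 0.0769]
green [412.7 260.2] 0.0787 [ 0.3281 -0.4806  0.0774]
yel [118.5 138.5] 0.0191 [0.7071 0.4051 0.0178]
blue [ 21.5 134.6] 0.1111 [0.6948 0.6712 0.1106]
blue [180.5 213.1] 0.0327 [0.4654 0.1921 0.0327]
```

View pics/scene4.png

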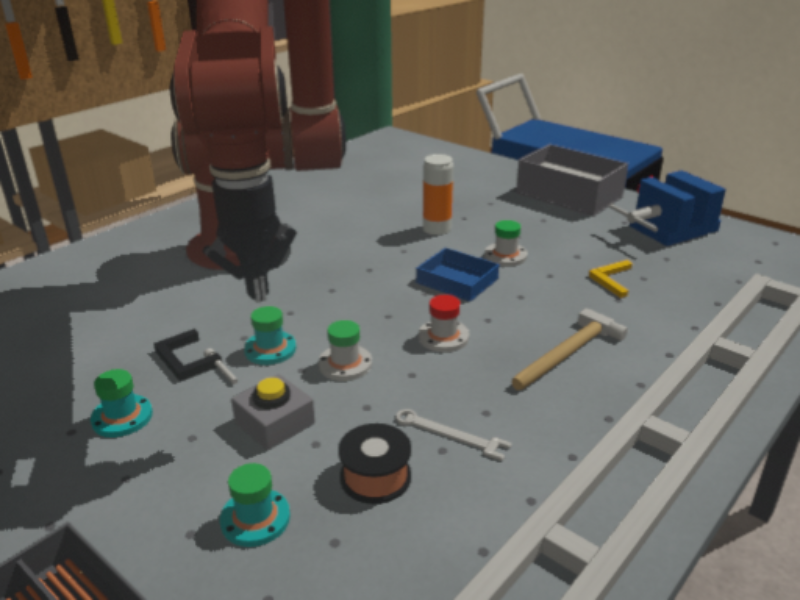

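The button at (270,388) is back up, the arm is clear of everything, and every part is where it was. Handing in.

```bash
python3 -c "
from station import ctrl
print(ctrl.finish_job())"
```

```text
the job is handed in; nothing more can be done
None
```

I did the job in the order asked and handed it in with the clock at about 19 s, against the 54 s limit.

| Step | Fingertips | How long |
|---|---|---|
| Point at the red cap | about 3 cm above its top, within about 3 mm of the middle | about 3 s |
| Point at the blue tray | 2.5 to 3 cm above its open top, within 2 mm of the middle for the last 2 s (about 7 mm off on arrival) | about 3 s |
| Press the call button | went down about 8 mm to its stop; I read 17.6 N, then 8.3 N, on the tool | about 1.5 s |

- **Button:** its top measured about 0.067 m while pressed. After I let go it was back at 0.074 m, its starting height.
- **Rest of the bench:** the flanges, tray and welding square I could measure again were within about 2 mm of where they started. I checked the other bystanders only by eye in the last picture, and none looked moved.
- **Green caps:** the fingertips crossed the area beside the nearest green flange at about 27 cm height, going around it rather than over it.
- **At hand-in:** the gripper was 22 cm above the bench, reading about zero force and touching nothing.
- **Disagreement:** the two cameras differed by 2 to 5 mm on positions, so I used values between them.

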